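# Sieve the nuts from the knobs on the probe bench

### The job

Lift the sieve of mixed parts by its grip, carry it level, set it down on the receiver's runners and shake it to and fro along the guideway until all four small nuts have dropped into the pan and only the two knobs are left in the sieve. Then slide it fully home under the retaining bar and let go. Measurements are running on this bench, so be gentle, never more than 40 N between sieve and receiver; spill nothing and leave everything else where it is.

Things in the scene. Friction and masses are not known exactly. Their poses are not given: they have to be found in the camera images.
- sieve_grip (a point): Centre of the hand sieve's black grip bar (70 long along x, 14 thick along y, 22 high), on a bail over the middle of an open steel tray. z up, x along the bar, y along the tray towards its tongue. Centre of mass below this point; 0.3 to 0.5 kg, and at the start it carries all nuts and knobs, standing flat on the bench.
- sieve_bottom (a point): Centre of the sieve tray's flat underside, 85 straight below the grip. Tray 108 (x) by 150 (y) outside, walls 3 thick, 32 high; bail straps inside the long walls. Bottom: 3 mm plate with staggered rows of 24 mm square holes (rows at y = -54, -18, 18, 54; lands of 12 between). Parts lie on the lands and drop only once they slide over a hole.
- sieve_tongue (a point): Tip of the flat tongue (90 wide, 3 thick) that sticks out 10 at the bottom of the sieve tray's +y end; 85 in +y from the middle, 1.5 above the underside.
- receiver: The receiver: aluminium pan, 120 (x) by 236 (y), open on top, on a low black vertical stage screwed to the bench. Origin on the bench under the middle of its guideway, z up, y along the guideway to the retaining bar. The pan's height was set by hand and is NOT measured: anywhere in a range of 12 mm (see guideway_low); find it by feel. The stage is locked. This pose is the base's.
- guideway_low (a point): Middle of the guideway at the LOWEST height its two slippery soft white runners can have (60 above the bench; really 60 to 72). They carry the sieve's underside. Guide walls 112 apart in x (2 play each side of the sieve) rise 15 above the runners and flare out 45 degrees for 8 more. From above the sieve goes in with its middle between y = -29 and +18. Pan floor 30 below the runners.
- bar_end (a point): On the bench, straight below the inner edge of the retaining bar (two black thumbscrews) across the receiver's +y end, 105 from the middle. The bar's underside is 5 above the runners, its top 15, the screws' 29: the sieve's tongue slides under it. Fully home, the sieve's +y end wall (75 from its middle) touches the bar: its middle is then at y = +30. The -y end wall's inner face is at y = -105.
- nut0: A small plain steel hexagon nut, 17 across flats, 20 across corners, 8 thick, 12 g; origin at the centre of its underside. Starts flat in the sieve. Passes a sieve hole. Slides on the sieve's plate when the sieve is accelerated by more than about 1.4 to 1.9 m/s2.
- nut1: A small plain steel hexagon nut, 17 across flats, 20 across corners, 8 thick, 12 g; origin at the centre of its underside. Starts flat in the sieve. Passes a sieve hole. Slides on the sieve's plate when the sieve is accelerated by more than about 1.4 to 1.9 m/s2.
- nut2: A small plain steel hexagon nut, 17 across flats, 20 across corners, 8 thick, 12 g; origin at the centre of its underside. Starts flat in the sieve. Passes a sieve hole. Slides on the sieve's plate when the sieve is accelerated by more than about 1.4 to 1.9 m/s2.
- nut3: A small plain steel hexagon nut, 17 across flats, 20 across corners, 8 thick, 12 g; origin at the centre of its underside. Starts flat in the sieve. Passes a sieve hole. Slides on the sieve's plate when the sieve is accelerated by more than about 1.4 to 1.9 m/s2.
- knob0: A knurled black plastic adjusting knob, 32 across, 18 high, 35 g; origin at the centre of its underside. Starts in the sieve and is too large for its holes. Slides as easily as the nuts.
- knob1: A knurled black plastic adjusting knob, 32 across, 18 high, 35 g; origin at the centre of its underside. Starts in the sieve and is too large for its holes. Slides as easily as the nuts.
- driver: Bystander: screwdriver lying flat, 170 long, black handle 26 thick; origin under its middle.
- post: Bystander: upright steel post, 25 across, 70 high; origin at its foot.
- gauge: Bystander: blue angle gauge, 33 by 60 by 60 high; origin at its foot.
- clamp: Bystander: slotted aluminium clamp bar, 70 by 30 by 20 high with its screw; origin underneath.
- jar: Bystander: clear jar with black lid, 52 across, 65 high; origin at its foot.
There are look-alikes about, which are no part of the job. What is shaped like the knob1 but green is not meant.

How it is judged (in metres and radians):
On the way, in this order (a step that is already met when the one before it is completed fails the run):
1. the sieve rests level on the receiver's runners, in the guideway (z of sieve_grip in the frame of receiver below 0.1605 m and x of sieve_grip in the frame of receiver between -0.005 and 0.005 m and angle between sieve_grip's own z axis and vertical below 0.04 rad and contact force between sieve and receiver above 1 N), for 0.2 s.
2. all four nuts have dropped through the sieve into the receiver's pan (z of each of nut0, nut1, nut2, nut3 in the frame of receiver below 0.062 m and z of each of nut0, nut1, nut2, nut3 in the frame of sieve_grip below -0.093 m and x of nut0 in the frame of receiver between -0.056 and 0.056 m and y of nut0 in the frame of receiver between -0.106 and 0.12 m and x of nut1 in the frame of receiver between -0.056 and 0.056 m and y of nut1 in the frame of receiver between -0.106 and 0.12 m and x of nut2 in the frame of receiver between -0.056 and 0.056 m and y of nut2 in the frame of receiver between -0.106 and 0.12 m and x of nut3 in the frame of receiver between -0.056 and 0.056 m and y of nut3 in the frame of receiver between -0.106 and 0.12 m), for 0.2 s.
At the end, for the whole second after the job is handed in: The sieve, let go, rests level (under 0.04 rad) on the runners in the guideway (grip at most 160.5 mm above the bench), home with its end wall within 2.5 mm of the retaining bar; all four nuts lie in the pan under it and both knobs are still in the sieve (all of step 1 and all of step 2 and y of sieve_grip in the frame of receiver between 0.0275 and 0.033 m and x of knob0 in the frame of sieve_grip between -0.051 and 0.051 m and y of knob0 in the frame of sieve_grip between -0.072 and 0.072 m and z of knob0 in the frame of sieve_grip between -0.086 and -0.055 m and x of knob1 in the frame of sieve_grip between -0.051 and 0.051 m and y of knob1 in the frame of sieve_grip between -0.072 and 0.072 m and z of knob1 in the frame of sieve_grip between -0.086 and -0.055 m and linear speed of sieve below 0.01 m/s); the robot touches nothing.
It fails at once if the sieve is pressed or knocked against the receiver with more than 40 N (contact force between sieve and receiver above 40 N).
It fails at once if a nut is out below the sieve while the sieve is not down in the receiver's guideway (dropped on the way, or the sieve lifted out again) (z of any of nut0, nut1, nut2, nut3 in the frame of sieve_grip below -0.095 m and (z of sieve_grip in the frame of receiver above 0.1605 m or horizontal distance between sieve_grip and receiver above 0.05 m)).
It fails at once if a nut or knob is spilled over the sieve's wall (x of any of nut0, nut1, nut2, nut3, knob0, knob1 in the frame of sieve_grip above 0.065 m or x of any of nut0, nut1, nut2, nut3, knob0, knob1 in the frame of sieve_grip below -0.065 m or y of any of nut0, nut1, nut2, nut3, knob0, knob1 in the frame of sieve_grip above 0.145 m or y of any of nut0, nut1, nut2, nut3, knob0, knob1 in the frame of sieve_grip below -0.145 m).
It fails at once if the sieve is tipped by more than 0.25 rad (angle between sieve_grip's own z axis and vertical above 0.25 rad).
It fails at once if one of the other things on the bench is shifted by more than 15 mm (distance of any of driver, post, gauge, clamp, jar from where it was at the start of the episode above 0.015 m).
It also fails if it takes over 67 s, if anything falls off the work surface, if the arm or the gripper's body presses on something with over 40 N, if the wrist force passes 120 N, or if a joint passes its speed limit or range.

### The arm

A 7-joint arm with a two-finger parallel gripper is mounted at the origin on the work surface. World frame = base frame: x ahead of the robot, y to its left, z up, the work surface at z = 0. Lengths are in m, angles in degrees, forces in N, time in s.
With the tool pointing down it reaches from about 0.425 to 0.825 m from the base axis. Payload 3.6 kg.
Tool frame: the origin (TCP) lies at the very end of the fingers, on their centre line; the grasp point (between the pads) lies 19 mm behind it; y points along the fingers, z is the direction in which the jaws open and shut, and the axes are right-handed (so a half turn about y gives the same grasp; the last joint's range is limited). The gripper opens to 93 mm and grips with 3 to 60 N. Pads are 15 mm wide; open, the fingers measure 128 mm over their backs; the gripper's body (75 mm by 188 mm) begins 65 mm behind the grasp point.
Start: joints at [-73.253, 35.231, -0.722, 81.555, 0.464, 63.22, -2.315], TCP at [0.204, 0.617, 0.219] pointing down, gripper open.
Joint ranges: [-178.69, 178.69], [-17.37, 117.87], [-77.05, 75.6], [15.02, 138.74], [-78.02, 258.01], [0.78, 113.62], [-162.83, 162.83]. Speed limits (degrees/s): [159.86, 159.86, 180, 180, 180, 180, 180].

### API

Orientations are given as a 3x3 rotation matrix whose columns are the frame's x, y, z axes.
In Python, from workcell import r gives the robot as it stands.
- The arm moves only by the tool send_rows, never from a script. Its argument "rows" is a list of rows, each a list of 3 entries, a list of its own where there are three numbers: the finger opening in mm, from 0 to 93, then the shift along the tool's x, y, z in mm, then the turn about the tool's y in units of 6 degrees (1.0 is 6 degrees). A call has 1 to 8 rows; each row shifts and turns the commanded pose from where the row before left it, along the tool's axes as they then stand; what a row does not reach is not made up. A row lasts 1/10 s, in which the tool goes at most 50 mm and 8.59 degrees, less where a joint would pass 70% of its speed; a pose out of reach is approached as far as the arm can. A call is refused whole if a number of a shift passes 50 or a number of a turn 1, either way. A call with a gripper value outside its range is refused whole. The fingers move at their own pace and stop on an object; the grip force is fixed at half the most. Time passes only in rows, so rows that do not move let the fingers close. It gives the time, the measured TCP pose, the force and the opening at its end, in the units of the state.
- r.read_state(): the state, without advancing time (a new reading comes with each control period).
- r.camera(name): name is "side" or "top" or "wrist"; returns (picture, depth): 420x560x3 uint8, blue, green, red; 420x560 float32, m along the optical axis (not along the pixel's ray), 0 where there is no reading.
- r.calibration(name): a dict with "fx", "fy", "cx", "cy" (pixels), "dist" ([k1, k2, p1, p2, k3] as OpenCV has them; the pictures are not rectified), "rvec" (rotation vector, rad) and "tvec" (3), from world to camera coordinates, as OpenCV has them. Camera axes: x right, y down, z forward; pixel columns grow to the right and rows downward; lengths in m; the calibration is good to about 2 mm. A picture is of the moment at which its call begins: read the wrist's pose just before it. calibration takes no time and is no camera call; for the wrist camera it gives the pose at the moment of the call.
- r.sign_off(): hands the job in, once; it reports no verdict.
Trained networks look in the newest picture that a camera, given by its name, has taken for a name from the list of things; names that differ only in an ending like _2 or _b are one class to them, and where a whole thing is asked for, a point or a joint stands for the part that bears it (a point fixed in the world has none). Each returns a list of dicts, best first, with "conf" (0 to 1); they miss things now and then, are a little off and sometimes report something else, mostly with a low value. They report only what shows in the picture. A call takes as long as a camera call. They do not tell look-alikes from the thing itself.
- r.boxes_of(camera, query): "rect" ([left, top, right, bottom] in pixels, round what is visible of it).
- r.trace(camera, query): "mask" (420x560 bool, what is visible of it) and "rect" ([left, top, right, bottom] in pixels, round what is visible of it).
- r.pinpoint(camera, query): "pixel" ([row, column] in pixels: a listed point, or the origin of a listed thing).
The state is a dict: "time_s": time; "joint_pos": joint angles; "dq": joint speeds; "tau": joint torques, N m; "tool_pos": TCP position; "orientation": TCP orientation; "ft_force": force on the tool from outside, world axes, zero at the start; "ft_torque": the same for the moment, N m; "opening": opening from 0.0 (shut) to 1.0 (fully open).
Only numpy, scipy, OpenCV 4.12 (cv2) and the standard library are available. Lean on these libraries where they do the work, as an engineer would, in place of code of your own. Each camera call takes 0.05 s, during which the arm holds its last target. There are 200 camera calls.

## Working session

There is one attempt and no reset: what is moved stays moved. The work goes in short steps, Python scripts to look and compute and a tool call to move; the robot and the scene stay as the last step left them, time stands still between calls to the robot, and variables do not carry over. Pictures are saved under pics/ and viewed, about 8 in all and at most 12, crops included, and the job is handed in when it is done.

Besides the shell and the picture viewer there is one more tool, called as name(argument=value, ...) on one line, values as JSON. send_rows: Moves the arm, as the interface text tells. Its arguments: {"type":"object","properties":{"rows":{"type":"array"}},"required":["rows"]}

```bash
mkdir -p pics
cat > h.py <<'E'
import numpy as np, cv2
from workcell import r
def cal(n):
    c=r.calibration(n);K=np.array([[c['fx'],0,c['cx']],[0,c['fy'],c['cy']],[0,0,1.]])
    R=cv2.Rodrigues(np.array(c['rvec'],float))[0];return K,np.array(c['dist'],float),R,np.array(c['tvec'],float).ravel()
def onz(n,uv,z):
    K,d,R,t=cal(n);p=cv2.undistortPoints(np.array([[uv]],float),K,d)[0,0]
    o=-R.T@t;v=R.T@np.array([p[0],p[1],1]);return o+v*(z-o[2])/v[2]
def cloud(n,depth):
    K,d,R,t=cal(n);h,w=depth.shape;u,v=np.meshgrid(np.arange(w),np.arange(h))
    p=cv2.undistortPoints(np.stack([u.ravel(),v.ravel()],1).astype(float)[:,None],K,d)[:,0]
    D=depth.ravel()[:,None];P=np.hstack([p*D,D]);W=(P-t)@R
    W[D[:,0]==0]=np.nan;return W.reshape(h,w,3)
E
python3 - <<'E'
from h import *
s=r.read_state();print(s['time_s'],s['tool_pos'],np.round(s['orientation'],3).tolist(),s['ft_force'])
ims=[]
for n in['top','side']:
    im,d=r.camera(n);ims.append(im);np.save(n+'.npy',d);cv2.imwrite(f'pics/{n}0.png',im)
    K,dd,R,t=cal(n);print(n,'cam at',-R.T@t)
    for q in['sieve_grip','sieve_bottom','sieve_tongue','receiver','guideway_low','bar_end']:
        for x in r.pinpoint(n,q)[:2]:
            px=x['pixel'];z={'sieve_grip':.085,'sieve_bottom':0,'sieve_tongue':.0015,'guideway_low':.06}.get(q,0)
            print(n,q,round(x['conf'],2),np.round(px),np.round(onz(n,[px[1],px[0]],z),4))
E
```

```text
0.0 [0.20347341 0.61652186 0.21748935] [[0.95, -0.001, 0.313], [-0.313, -0.002, 0.95], [0.0, -1.0, -0.003]] [ 1.0965165  -0.3867326   0.79541978]
top cam at [0.48411926 0.03659791 1.17337821]
top sieve_grip 0.76 [221. 177.] [0.5346 0.2201 0.085 ]
top sieve_bottom 0.69 [199. 384.] [ 0.5752 -0.2164  0.    ]
top sieve_bottom 0.66 [234. 168.] [0.5108 0.2541 0.    ]
top sieve_tongue 0.92 [222. 149.] [0.5367 0.2949 0.0015]
top receiver 0.84 [200. 383.] [ 0.5741 -0.2152  0.    ]
top receiver 0.68 [240. 203.] [0.497  0.1787 0.    ]
top guideway_low 0.87 [198. 390.] [ 0.5723 -0.2173  0.06  ]
side cam at [0.38069584 0.88517082 0.76519931]
side sieve_grip 0.73 [287. 278.] [0.5286 0.2162 0.085 ]
side sieve_bottom 0.79 [320. 278.] [0.528  0.2153 0.    ]
side sieve_tongue 0.81 [350. 264.] [0.5363 0.29   0.0015]
side receiver 0.74 [323. 300.] [0.4879 0.2125 0.    ]
side receiver 0.65 [191. 300.] [ 0.5691 -0.205   0.    ]
side guideway_low 0.67 [171. 303.] [ 0.5625 -0.2055  0.06  ]
```

View pics/top0.png

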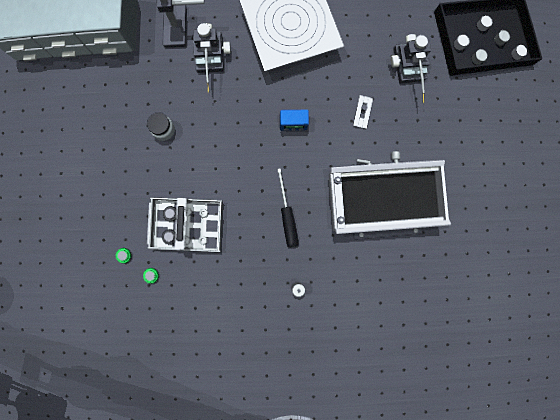

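View pics/side0.png

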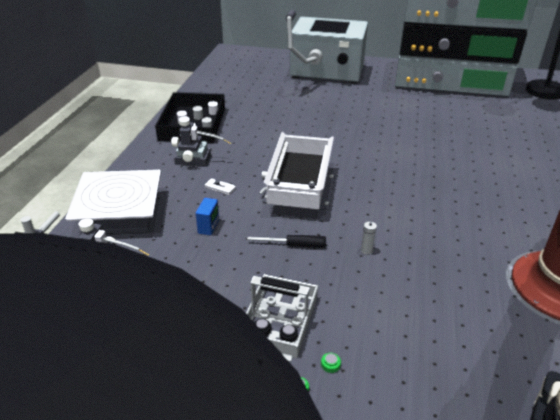

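Top view: the sieve is at about (182,224) with its knobs in the left half and the tongue probably to the left. The receiver is at about (390,198), with its bar and two thumbscrews at the left end (338). The driver lies between them, and the green look-alikes are at the lower left. Next I measure from depth.

Run:
```python
from h import *
im=cv2.imread('pics/top0.png');d=np.load('top.npy');W=cloud('top',d)
def mr(m,nm):
    P=W[m][:,:2].astype(np.float32);print(nm,len(P),np.round(P.mean(0),4),cv2.minAreaRect(P), 'z',np.round(np.nanpercentile(W[m][:,2],[5,50,95]),4))
Z=W[...,2];box=lambda a,b,c,e:(np.indices(Z.shape)[0]>=a)&(np.indices(Z.shape)[0]<b)&(np.indices(Z.shape)[1]>=c)&(np.indices(Z.shape)[1]<e)
S=box(190,260,140,230);mr(S&(Z>.08),'grip');mr(S&(Z>.026)&(Z<.045),'sieve rim');mr(S&(Z>.012),'sieve all')
mr(S&(Z>.001)&(Z<.006),'plate+tongue')
Rr=box(145,250,322,460)
h=np.histogram(Z[Rr],bins=np.arange(0,.12,.004));print([(round(b,3),c) for b,c in zip(h[1],h[0])])
mr(Rr&(Z>.055),'rec high');mr(Rr&(Z>.098)&(Z<.12),'screws')
m=Rr&(Z>.07)
c=cv2.resize(im[185:265,110:240],None,fx=4.6,fy=4.6,interpolation=cv2.INTER_CUBIC)
c2=cv2.resize(im[145:245,320:460],None,fx=4.2,fy=4.2,interpolation=cv2.INTER_CUBIC)
cv2.imwrite('pics/c1.png',np.vstack([cv2.resize(c,(598,368)),cv2.resize(c2,(598,427))])[:600] if 0 else cv2.resize(np.vstack([cv2.resize(c,(560,345)),cv2.resize(c2,(560,400))]),(450,598)))
```

```text
grip 456 [0.5281 0.2118] ((0.5296999216079712, 0.2128528207540512), (0.01930251345038414, 0.10220222920179367), 87.71307373046875) z [0.0875 0.093  0.0983]
sieve rim 426 [0.5311 0.214 ] ((0.530131459236145, 0.21316605806350708), (0.15242914855480194, 0.10927443206310272), 86.2904281616211) z [0.0282 0.033  0.0371]
sieve all 1404 [0.5307 0.2221] ((0.530131459236145, 0.21316605806350708), (0.15242914855480194, 0.10927443206310272), 86.2904281616211) z [0.0141 0.0327 0.0964]
plate+tongue 2046 [0.5322 0.2147] ((0.5312446355819702, 0.2184179574251175), (0.19505934417247772, 0.14970767498016357), 89.04589080810547) z [0.0011 0.0027 0.0053]
[(np.float64(0.0), np.int64(3151)), (np.float64(0.004), np.int64(536)), (np.float64(0.008), np.int64(100)), (np.float64(0.012), np.int64(49)), (np.float64(0.016), np.int64(50)), (np.float64(0.02), np.int64(20)), (np.float64(0.024), np.int64(5)), (np.float64(0.028), np.int64(0)), (np.float64(0.032), np.int64(38)), (np.float64(0.036), np.int64(1296)), (np.float64(0.04), np.int64(2787)), (np.float64(0.044), np.int64(414)), (np.float64(0.048), np.int64(35)),
[... 186 characters left out ...]
64(0.072), np.int64(336)), (np.float64(0.076), np.int64(135)), (np.float64(0.08), np.int64(145)), (np.float64(0.084), np.int64(592)), (np.float64(0.088), np.int64(565)), (np.float64(0.092), np.int64(487)), (np.float64(0.096), np.int64(95)), (np.float64(0.1), np.int64(9)), (np.float64(0.104), np.int64(0)), (np.float64(0.108), np.int64(0)), (np.float64(0.112), np.int64(0))]
rec high 3016 [ 0.5772 -0.2032] ((0.5746834874153137, -0.2123412787914276), (0.13470599055290222, 0.23694784939289093), 2.5569729804992676) z [0.0667 0.086  0.0954]
screws 35 [ 0.5662 -0.133 ] ((0.5737923383712769, -0.20635312795639038), (0.13015830516815186, 0.2115752249956131), 3.1935083866119385) z [0.0982 0.0988 0.1014]
```

View pics/c1.png

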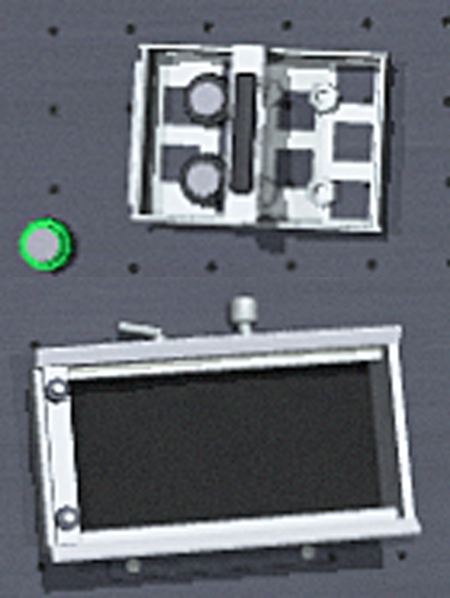

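The receiver's pan floor reads about 0.040, so the runners should be near 0.070. Nuts are at the -y half of the sieve and knobs at the +y half. I move over the sieve.

send_rows(rows=[[93,[0,0,0],-1],[93,[0,0,0],-1],[93,[10,0,-10],-0.5],[93,[28,0,-30],0],[93,[28,0,-31],0],[93,[28,0,-31],0],[93,[28,0,-31],0],[93,[28,0,-31],0]])

```text
time_s: 1.5
tool_pos: [0.3446, 0.4431, 0.2189]
orientation: [[0.998, 0.0, 0.057], [-0.057, 0.0, 0.998], [0.0, -1.0, 0.0]]
ft_force: [0.3, -0.4, 0.1]
opening: 1.001
```

send_rows(rows=[[93,[28,0,-31],0],[93,[28,0,-31],0],[93,[28,0,-31],0],[93,[28,0,-31],0],[93,[28,3,-31],0],[93,[28,3,-31],0],[93,[20,3,-25],0],[93,[0,0,0],0]])

```text
time_s: 2.3
tool_pos: [0.5227, 0.2164, 0.2093]
orientation: [[0.998, 0.002, 0.067], [-0.067, -0.004, 0.998], [0.002, -1.0, -0.004]]
ft_force: [0.1, 0.6, -0.4]
opening: 1.0
```

Run:
```python
from h import *
s=r.read_state();print(s['time_s'],s['tool_pos'],np.round(s['orientation'],3).tolist(),s['ft_force'],s['opening'])
im,d=r.camera('wrist');cv2.imwrite('pics/w1.png',im);np.save('w1.npy',d)
for q in['sieve_grip','sieve_bottom','sieve_tongue']:
    for x in r.pinpoint('wrist',q)[:2]:
        px=x['pixel'];print(q,x['conf'],px,onz('wrist',[px[1],px[0]],{'sieve_grip':.085,'sieve_tongue':.0015}.get(q,0)))
W=cloud('wrist',d);Z=W[...,2]
for lo,hi in[(.085,.105),(.028,.036),]:
    m=(Z>lo)&(Z<hi);P=W[m][:,:2].astype(np.float32);print(lo,len(P),P.mean(0),cv2.minAreaRect(P),np.percentile(W[m][:,2],[5,50,95]))
```

```text
2.3 [0.52265387 0.21643605 0.20927022] [[0.998, 0.002, 0.067], [-0.067, -0.004, 0.998], [0.002, -1.0, -0.004]] [ 0.12261725  0.56133154 -0.36234668] 0.9997903256789338
sieve_grip 0.65 [207.1, 280.5] [0.52411404 0.22109132 0.085     ]
sieve_bottom 0.62 [185.8, 284.3] [0.52415892 0.22676855 0.        ]
sieve_bottom 0.47 [210.8, 250.0] [0.55232053 0.18433338 0.        ]
sieve_tongue 0.61 [185.0, 350.0] [0.5266799  0.30371334 0.0015    ]
sieve_tongue 0.36 [156.3, 247.7] [0.48699125 0.18811836 0.0015    ]
0.085 2156 [0.5200728  0.22274399] ((0.5238049030303955, 0.22226190567016602), (0.017738789319992065, 0.10250481963157654), 87.21272277832031) [0.08871675 0.09347361 0.09632974]
0.028 1917 [0.51425636 0.18514411] ((0.4825907349586487, 0.10222887992858887), (0.24148420989513397, 0.3967658281326294), 6.831422328948975) [0.02908745 0.03299227 0.03505546]
```

View pics/w1.png

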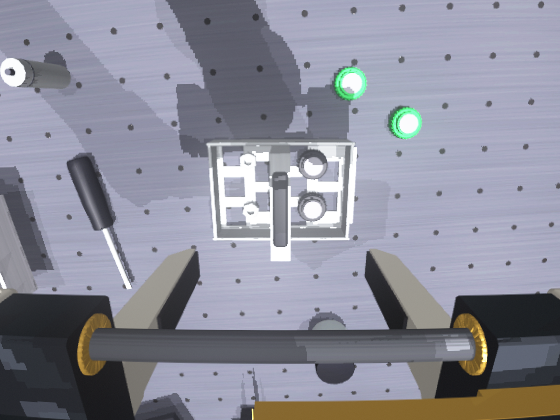

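Wrist view: the bar runs vertically at (280,208), seen between the fingers, with two nuts at (250,160) and (250,210) and the knobs at (312,165) and (312,208). The arm was still settling during that frame, so I measure again.

Run:
```python
from h import *
s=r.read_state();print(s['time_s'],s['tool_pos'],np.round(s['orientation'],3).tolist())
W0=cal('wrist');im,d=r.camera('wrist')
W=cloud('wrist',d);Z=W[...,2];X=W[...,0];Y=W[...,1]
N=(abs(X-.527)<.09)&(abs(Y-.215)<.11)
for lo,hi in[(.085,.105),(.026,.04),(.012,.04)]:
    m=N&(Z>lo)&(Z<hi);P=W[m][:,:2].astype(np.float32);print(lo,len(P),P.mean(0),cv2.minAreaRect(P),np.percentile(W[m][:,2],[5,50,95]))
# grip dark pixels
m=N&(Z>.085)&(im.max(2)<90);P=W[m][:,:2].astype(np.float32);print('dark',len(P),P.mean(0),cv2.minAreaRect(P))
im2,d2=r.camera('top');W=cloud('top',d2);m=(abs(W[...,0]-.527)<.09)&(abs(W[...,1]-.215)<.11)
K,dd,R,t=cal('wrist');print(np.abs(t-W0[3]).max())
m=np.load('top.npy');W=cloud('top',m);I=cv2.imread('pics/top0.png');m=(abs(W[...,0]-.527)<.09)&(abs(W[...,1]-.215)<.11)&(W[...,2]>.085)&(I.max(2)<90);P=W[m][:,:2].astype(np.float32);print('topdark',len(P),P.mean(0),cv2.minAreaRect(P))
```

```text
2.5 [0.51839413 0.22478024 0.20979398] [[0.999, -0.0, 0.055], [-0.055, 0.001, 0.999], [-0.001, -1.0, 0.001]]
0.085 2119 [0.5241755 0.2139894] ((0.5283733606338501, 0.21355357766151428), (0.017892703413963318, 0.1027287095785141), 86.12588500976562) [0.0882979  0.0929789  0.09588783]
0.026 1839 [0.52524394 0.21343546] ((0.5282328724861145, 0.2139962911605835), (0.15300969779491425, 0.10928411036729813), 86.32781219482422) [0.0272305  0.03236889 0.03382937]
0.012 4266 [0.52893215 0.22365119] ((0.5282328724861145, 0.2139962911605835), (0.15300969779491425, 0.10928411036729813), 86.32781219482422) [0.01421618 0.02251283 0.03347472]
dark 26282 [0.4923493  0.21421702] ((0.5049141645431519, 0.2258460819721222), (0.15779539942741394, 0.04864633455872536), 86.86276245117188)
0.0002857838538378177
topdark 191 [0.52950555 0.21227506] ((0.5304802656173706, 0.2120346873998642), (0.013530370779335499, 0.06820140779018402), 86.74639892578125)
```

send_rows(rows=[[93,[11,20,-11],0.1],[93,[0,30,0],0],[93,[0,35,0],0],[93,[0,30,0],0],[93,[0,20,0],0],[93,[0,7,0],0],[93,[0,0,0],0],[93,[0,0,0],0]])

```text
time_s: 3.4
tool_pos: [0.5302, 0.2124, 0.0687]
orientation: [[0.998, 0.002, 0.066], [-0.066, 0.001, 0.998], [0.002, -1.0, 0.001]]
ft_force: [0.4, 1.0, -0.0]
opening: 1.004
```

send_rows(rows=[[0,[0,0,1],0],[0,[0,0,0],0],[0,[0,0,0],0],[0,[0,0,0],0],[0,[0,0,0],0],[0,[0,0,0],0],[0,[0,0,0],0],[0,[0,0,0],0]])

```text
time_s: 4.2
tool_pos: [0.5296, 0.2125, 0.0676]
orientation: [[0.998, -0.0, 0.067], [-0.067, -0.0, 0.998], [-0.0, -1.0, -0.0]]
ft_force: [-0.1, -0.3, -0.4]
opening: 0.363
```

send_rows(rows=[[0,[0,0,0],0],[0,[0,0,0],0],[0,[0,0,0],0],[0,[0,0,0],0],[0,[0,0,0],0]])

```text
time_s: 4.7
tool_pos: [0.5298, 0.2131, 0.0677]
orientation: [[0.998, 0.0, 0.067], [-0.067, 0.001, 0.998], [0.0, -1.0, 0.001]]
ft_force: [0.7, 2.2, -1.1]
opening: 0.184
```

send_rows(rows=[[0,[0,0,0],0],[0,[0,0,0],0],[0,[0,0,0],0],[0,[0,-1,0],0],[0,[0,-2,0],0],[0,[0,-3,0],0],[0,[0,-3,0],0],[0,[0,-2,0],0]])

```text
time_s: 5.5
tool_pos: [0.5296, 0.2122, 0.0788]
orientation: [[0.998, -0.0, 0.068], [-0.068, -0.0, 0.998], [-0.0, -1.0, -0.0]]
ft_force: [-0.3, 0.3, -4.6]
opening: 0.182
```

send_rows(rows=[[0,[0,-4,0],0],[0,[0,-7,0],0],[0,[0,-10,0],0],[0,[0,-12,0],0],[0,[0,-14,0],0],[0,[0,-14,0],0],[0,[0,-14,0],0],[0,[0,-12,0],0]])

```text
time_s: 6.3
tool_pos: [0.5299, 0.2126, 0.1674]
orientation: [[0.998, 0.001, 0.067], [-0.067, 0.001, 0.998], [0.001, -1.0, 0.001]]
ft_force: [-0.5, 0.2, -5.0]
opening: 0.182
```

send_rows(rows=[[0,[0,-10,0],0],[0,[0,-7,0],0],[0,[0,-5,0],0],[0,[0,-3,0],0],[0,[0,-1,0],0],[0,[0,0,0],0],[0,[0,0,0],0]])

```text
time_s: 7.0
tool_pos: [0.5294, 0.2124, 0.1911]
orientation: [[0.998, -0.001, 0.067], [-0.067, -0.0, 0.998], [-0.001, -1.0, -0.001]]
ft_force: [-0.8, 0.7, -5.1]
opening: 0.186
```

Run:
```python
from h import *
s=r.read_state();p=s['tool_pos'];print(s['time_s'],p,s['ft_force'],s['ft_torque'])
for n in['top','side','wrist']:
    im,d=r.camera(n);cv2.imwrite(f'pics/{n}2.png',im);W=cloud(n,d);Z=W[...,2]
    # sieve parts: rim around z=p+.016-... 
    b=p[2]-.066
    m=(abs(W[...,0]-.53)<.075)&(abs(W[...,1]-.212)<.1)&(Z>b+.024)&(Z<b+.042)
    P=W[m];A=np.c_[P[:,:2]-p[:2],np.ones(len(P))];
    for _ in range(3):
        c=np.linalg.lstsq(A,P[:,2],rcond=None)[0];e=abs(A@c-P[:,2]);k=e<.004;A,P=A[k],P[k]
    print(n,len(P),'slope x,y, z0-b',c[:2],c[2]-b,cv2.minAreaRect(P[:,:2].astype(np.float32)))
a=cv2.imread('pics/side2.png')[170:400,180:360];b=cv2.imread('pics/wrist2.png')[110:290,150:420]
cv2.imwrite('pics/c2.png',np.hstack([cv2.resize(a,(390,498)),cv2.resize(b,(400,498))]))
```

```text
7.0 [0.52936243 0.21239713 0.19114627] [-0.81236718  0.69225075 -5.10618084] [ 0.02457201  0.02567353 -0.04290662]
top 169 slope x,y, z0-b [-0.00033281  0.00014258] 0.0317117543156763 ((0.5276974439620972, 0.18440915644168854), (0.10069122165441513, 0.10910731554031372), 86.99674224853516)
side 537 slope x,y, z0-b [-0.0027199  -0.01421738] 0.03065066776030595 ((0.5271622538566589, 0.21300409734249115), (0.1542142927646637, 0.10886485129594803), 86.10140228271484)
wrist 3258 slope x,y, z0-b [-0.01023861 -0.00258052] 0.030348869794869282 ((0.5238007307052612, 0.2124139368534088), (0.1532096415758133, 0.10054552555084229), 85.85205841064453)
```

View pics/c2.png

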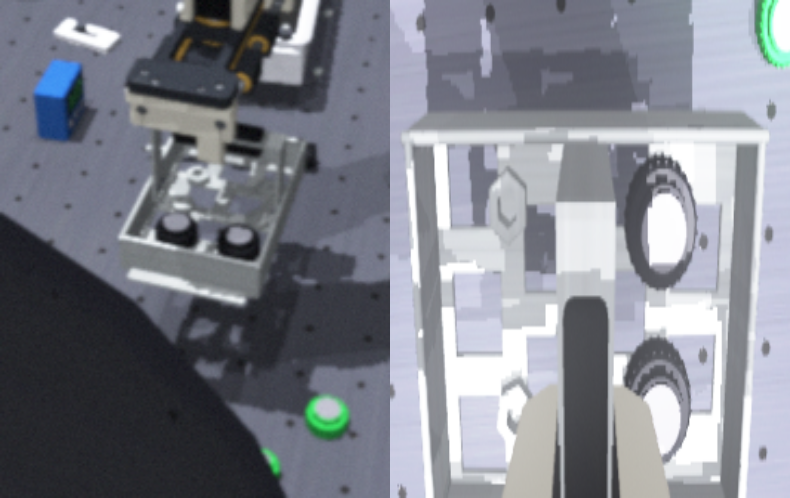

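Sieve held level, nuts on lands at (510,205) and (515,410), knobs at right; nothing fell. Now I refine the receiver pose from the first top image.

Run:
```python
from h import *
im=cv2.imread('pics/top0.png');W=cloud('top',np.load('top.npy'));Z=W[...,2]
c=np.array([.5747,-.2223])
for yaw in[2.6,3.0]:
    a=np.radians(yaw);ux=np.array([np.cos(a),np.sin(a)]);uy=np.array([-np.sin(a),np.cos(a)])
    X=(W[...,:2]-c)@ux;Y=(W[...,:2]-c)@uy
    out=[]
    for y in np.arange(-.09,.091,.02):
        S=abs(Y-y)<.01
        r1=X[S&(abs(X)<.085)&(Z>.08)]; f=X[S&(abs(X)<.08)&(Z<.05)&(Z>.03)]
        p=r1[r1>0];n=r1[r1<0]
        out.append([y,np.percentile(n,5),np.percentile(n,95),np.percentile(p,5),np.percentile(p,95),np.percentile(f,2),np.percentile(f,98)])
    o=np.array(out)*1e3;print(yaw);print(np.round(o,1))
    for i,j in[(1,4),(2,3),(5,6)]:
        m=(o[:,i]+o[:,j])/2;k=np.polyfit(o[:,0],m,1);print('mid@0 %.2f slope deg %.2f width %.1f'%(k[1],np.degrees(k[0]),np.median(o[:,j]-o[:,i])))
S=(abs(X)<.045)
for lo,hi in[(.076,.12),(.03,.05)]:
    q=Y[S&(Z>lo)&(Z<hi)&(abs(Y)<.16)];print(lo,np.histogram(q,bins=np.arange(-.13,.15,.01)))
rn=W[(abs(abs(X)-.0475)<.006)&(abs(Y)<.08)][:,2];print('runner z',np.percentile(rn,[10,25,50,75,90]))
fl=W[(abs(X)<.03)&(abs(Y)<.08)][:,2];print('floor',np.median(fl),fl.std())
bn=W[(abs(X)<.13)&(abs(X)>.1)&(abs(Y)<.1)][:,2];print('bench',np.median(bn))
```

```text
2.6
[[-90.  -64.2  -8.3  19.8  65.3 -46.5  49.3]
 [-70.  -64.7 -56.6  55.6  65.9 -46.1  50.4]
 [-50.  -66.2 -56.6  56.   65.7 -46.5  50.8]
 [-30.  -65.9 -56.8  57.6  66.9 -45.9  49.8]
 [-10.  -66.4 -57.   57.2  66.4 -46.4  50.1]
 [ 10.  -66.4 -56.7  57.   66.9 -46.3  50.3]
 [ 30.  -66.4 -56.7  57.   66.3 -46.3  49.5]
 [ 50.  -65.8 -57.2  56.4  66.  -46.   49.7]
 [ 70.  -66.3 -56.6  57.   66.6 -46.   49.7]
 [ 90.  -66.4 -56.6  56.5  66.2 -46.4  48.9]]
mid@0 0.17 slope deg -0.16 width 132.7
mid@0 0.54 slope deg -0.83 width 113.6
mid@0 1.81 slope deg -0.11 width 95.8
3.0
[[-90.  -64.8  -6.7  18.2  64.9 -47.1  48.7]
 [-70.  -65.2 -57.2  55.1  64.6 -46.7  50. ]
 [-50.  -66.4 -57.   55.6  65.4 -46.7  50.5]
 [-30.  -66.2 -57.   57.4  66.8 -46.6  49.6]
 [-10.  -66.5 -57.2  57.1  66.3 -46.5  50. ]
 [ 10.  -66.3 -56.7  57.1  66.9 -46.3  50.4]
 [ 30.  -66.2 -56.4  57.2  66.8 -45.8  49.8]
 [ 50.  -65.5 -56.8  56.7  66.3 -46.3  50. ]
 [ 70.  -65.8 -56.2  57.5  67.  -45.6  50.3]
 [ 90.  -65.7 -56.   57.1  66.8 -45.8  50. ]]
mid@0 0.15 slope deg 0.28 width 132.7
mid@0 0.58 slope deg -0.54 width 113
[... 922 characters left out ...]
   0]), array([-1.30000000e-01, -1.20000000e-01, -1.10000000e-01, -1.00000000e-01,
       -9.00000000e-02, -8.00000000e-02, -7.00000000e-02, -6.00000000e-02,
       -5.00000000e-02, -4.00000000e-02, -3.00000000e-02, -2.00000000e-02,
       -1.00000000e-02, -5.55111512e-17,  1.00000000e-02,  2.00000000e-02,
        3.00000000e-02,  4.00000000e-02,  5.00000000e-02,  6.00000000e-02,
        7.00000000e-02,  8.00000000e-02,  9.00000000e-02,  1.00000000e-01,
        1.10000000e-01,  1.20000000e-01,  1.30000000e-01,  1.40000000e-01,
        1.50000000e-01]))
runner z [0.03893682 0.04051749 0.04251708 0.06979255 0.07218137]
floor 0.04116207936073885 0.0021246705330935194
bench 0.0002453243785771434
```

send_rows(rows=[[0,[0,0,-3],0],[0,[1,0,-6],-0.1],[0,[1,0,-9],-0.1],[0,[2,0,-12],-0.1],[0,[2,0,-15],-0.1],[0,[2,0,-18],-0.1],[0,[2,0,-20],-0.1],[0,[2,0,-22],-0.1]])

```text
time_s: 7.95
tool_pos: [0.5387, 0.1053, 0.1918]
orientation: [[1.0, 0.0, -0.006], [0.006, -0.0, 1.0], [0.0, -1.0, -0.0]]
ft_force: [0.4, 1.2, -4.9]
opening: 0.186
```

send_rows(rows=[[0,[2,0,-24],-0.1],[0,[2,0,-25],-0.1],[0,[2,0,-25],-0.1],[0,[2,0,-25],-0.1],[0,[2,0,-25],0],[0,[2,0,-25],0],[0,[2,0,-25],0],[0,[2,0,-25],0]])

```text
time_s: 8.75
tool_pos: [0.561, -0.0938, 0.1918]
orientation: [[0.999, -0.0, -0.047], [0.047, -0.001, 0.999], [-0.0, -1.0, -0.001]]
ft_force: [-0.6, 0.1, -5.2]
opening: 0.185
```

send_rows(rows=[[0,[2,0,-24],0],[0,[2,0,-22],0],[0,[1,0,-20],0],[0,[1,0,-17],0],[0,[1,0,-14],0],[0,[1,0,-11],0],[0,[0,0,-8],0],[0,[0,0,-5],0]])

```text
time_s: 9.55
tool_pos: [0.5752, -0.212, 0.1916]
orientation: [[0.999, -0.0, -0.048], [0.048, 0.0, 0.999], [-0.0, -1.0, 0.0]]
ft_force: [-0.2, 1.2, -5.1]
opening: 0.183
```

send_rows(rows=[[0,[0,0,-3],0],[0,[0,0,-1],0],[0,[0,0,0],0],[0,[0,0,0],0]])

```text
time_s: 9.95
tool_pos: [0.5756, -0.2148, 0.1917]
orientation: [[0.999, -0.0, -0.049], [0.049, 0.001, 0.999], [-0.0, -1.0, 0.001]]
ft_force: [-0.0, -0.6, -5.4]
opening: 0.185
```

```bash
cat > look.py <<'E'
from h import *
import sys
s=r.read_state();p=np.array(s['tool_pos']);o=s['orientation'];print(s['time_s'],p,'yaw',np.degrees(np.arctan2(o[1][0],o[0][0])),s['ft_force'])
im,d=r.camera('wrist');cv2.imwrite('pics/w3.png',im);np.save('w3.npy',d);im,d2=r.camera('top');cv2.imwrite('pics/t3.png',im);np.save('t3.npy',d2)
a=np.radians(2.75);ux=np.array([np.cos(a),np.sin(a)]);uy=np.array([-np.sin(a),np.cos(a)])
for n,dd in(('wrist',d),('top',d2)):
    W=cloud(n,dd);Z=W[...,2];X=(W[...,:2]-[.575,-.22])@ux;Y=(W[...,:2]-[.575,-.22])@uy
    b=p[2]-.067
    m=(abs(X)<.08)&(abs(Y+.005)<.1)&(Z>b+.027)&(Z<b+.037);P=np.c_[X[m],Y[m]].astype(np.float32)
    print(n,'rim z',np.median(Z[m])-b,cv2.minAreaRect(P))
    for lo,hi in[(-.12,-.08),(.08,.135)]:
        S=(Y>lo)&(Y<hi)&(abs(X)<.08)&(Z>.075)&(Z<.105)
        if S.sum()>20: print(n,(lo,hi),'rec X',np.percentile(X[S],[1,99]),'Y',np.percentile(Y[S],[2,50,98]),np.median(Z[S]))
E
python3 look.py
```

```text
9.95 [ 0.57555459 -0.21478669  0.19167104] yaw 2.792683571793763 [-0.02140164 -0.61566945 -5.37121736]
wrist rim z 0.031668638073016286 ((-0.005003262311220169, 0.005254514515399933), (0.10021599382162094, 0.1524745374917984), 0.13684581220149994)
wrist (-0.12, -0.08) rec X [-0.06830669  0.0617599 ] Y [-0.1080938  -0.10273295 -0.08243143] 0.08533607814155504
wrist (0.08, 0.135) rec X [-0.06814079  0.06183768] Y [0.08438691 0.11275444 0.12498728] 0.08594444144248728
top rim z 0.03270942401728841 ((0.0011786743998527527, 0.013133645057678223), (0.10952718555927277, 0.13524776697158813), 0.11275412142276764)
top (0.08, 0.135) rec X [-0.06639487  0.06590066] Y [0.08332267 0.11422103 0.12524354] 0.08722388069176729
```

View pics/w3.png

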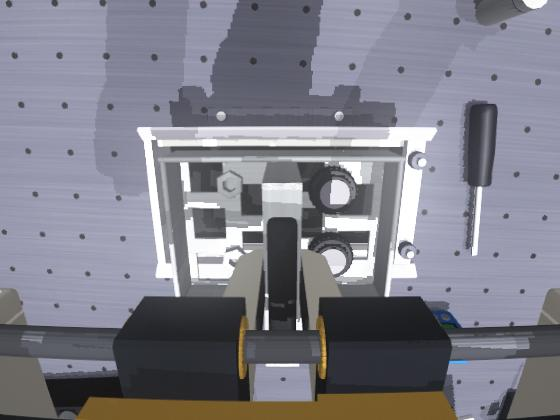

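The sieve hangs over the pan inside the guide outline; bar and screws are at right (415,160) and (408,250), nuts at (230,182) and (235,255), and knobs at right. The sieve sits about 2 mm too far +x, so I correct that and descend slowly.

send_rows(rows=[[0,[-1,0,-2],0],[0,[-1,2,-3],0],[0,[0,4,-3],0],[0,[0,6,-1],0],[0,[0,6,0],0],[0,[0,5,0],0],[0,[0,3,0],0],[0,[0,1,0],0]])

```text
time_s: 10.85
tool_pos: [0.5737, -0.2244, 0.164]
orientation: [[0.999, -0.001, -0.048], [0.048, 0.0, 0.999], [-0.001, -1.0, 0.0]]
ft_force: [0.1, 0.6, -5.3]
opening: 0.179
```

```bash
python3 look.py
python3 - <<'E'
import cv2
a=cv2.imread('pics/w3.png')[110:300,130:440];cv2.imwrite('pics/c4.png',cv2.resize(a,(780,478),interpolation=cv2.INTER_CUBIC))
E
```

```text
10.85 [ 0.57367534 -0.22436178  0.16402154] yaw 2.7551867583542498 [ 0.12652128  0.59644309 -5.33639019]
wrist rim z 0.032119117398432845 ((-0.006813362240791321, -0.004275798797607422), (0.15258163213729858, 0.10089990496635437), 89.7843246459961)
wrist (-0.12, -0.08) rec X [-0.06795987  0.06262042] Y [-0.10811975 -0.10265054 -0.08270584] 0.0859093633696311
wrist (0.08, 0.135) rec X [-0.06753351  0.0634901 ] Y [0.08466537 0.11090033 0.12435047] 0.08627601467899346
top rim z 0.03261147997772473 ((-0.0010202676057815552, 0.0027601346373558044), (0.11006675660610199, 0.13789065182209015), 0.20685400068759918)
top (0.08, 0.135) rec X [-0.06633809  0.06580896] Y [0.08052884 0.11388578 0.1252622 ] 0.08712063907828513
```

View pics/c4.png

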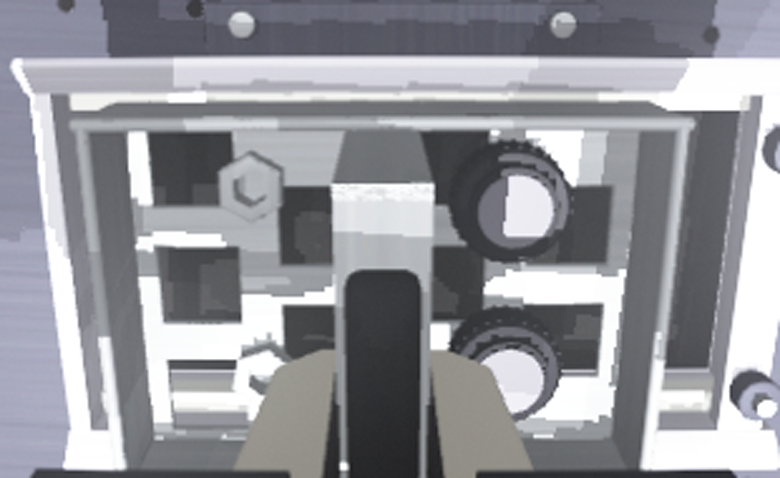

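Sieve is centred between the walls to within about 1 mm; nuts at (250,187) and (265,370) lie on lands between hole rows. Next I descend by feel.

send_rows(rows=[[0,[0,2,0],0],[0,[0,4,0],0],[0,[0,5,0],0],[0,[0,4,0],0],[0,[0,2,0],0],[0,[0,1,0],0],[0,[0,1,0],0],[0,[0,1,0],0]])

```text
time_s: 11.75
tool_pos: [0.574, -0.2247, 0.1447]
orientation: [[0.999, 0.0, -0.048], [0.048, -0.0, 0.999], [0.0, -1.0, -0.0]]
ft_force: [-0.4, -0.2, -5.1]
opening: 0.184
```

send_rows(rows=[[0,[0,1,0],0],[0,[0,1,0],0],[0,[0,1,0],0],[0,[0,1,0],0],[0,[0,0.5,0],0],[0,[0,0,0],0]])

```text
time_s: 12.35
tool_pos: [0.5738, -0.2247, 0.1401]
orientation: [[0.999, -0.0, -0.048], [0.048, 0.0, 0.999], [-0.0, -1.0, 0.0]]
ft_force: [1.1, -0.4, -4.5]
opening: 0.183
```

send_rows(rows=[[0,[0,0.7,0],0],[0,[0,0.7,0],0],[0,[0,0.6,0],0],[0,[0,0,0],0]])

```text
time_s: 12.75
tool_pos: [0.574, -0.2247, 0.1387]
orientation: [[0.999, 0.0, -0.048], [0.048, -0.0, 0.999], [0.0, -1.0, -0.0]]
ft_force: [-0.5, 1.1, -0.7]
opening: 0.182
```

send_rows(rows=[[0,[0,0,0],0],[0,[0,0,10],0],[0,[0,0,-20],0],[0,[0,0,20],0],[0,[0,0,-20],0],[0,[0,0,20],0],[0,[0,0,-20],0],[0,[0,0,10],0]])

```text
time_s: 13.55
tool_pos: [0.5744, -0.2286, 0.1389]
orientation: [[0.999, 0.003, -0.044], [0.044, -0.005, 0.999], [0.002, -1.0, -0.005]]
ft_force: [-0.5, -3.4, -1.3]
opening: 0.183
```

```bash
cat > nuts.py <<'E'
from h import *
import sys
k=sys.argv[1]
s=r.read_state();p=np.array(s['tool_pos']);o=np.array(s['orientation']);print(s['time_s'],p,'ft',np.round(s['ft_force'],1))
u=(p[:2]-[.5742,-.2203]);a=np.radians(2.75);print('TCP x\',y\'',u@[np.cos(a),np.sin(a)],u@[-np.sin(a),np.cos(a)])
for n in['wrist','side','top']:
    im,d=r.camera(n);cv2.imwrite(f'pics/{n}_{k}.png',im)
    for q in['nut0','knob0']:
        for x in r.pinpoint(n,q):
            v,w=x['pixel'];
            for zz,l in((.0737,'sieve'),(.041,'pan')):
                P=onz(n,[w,v],zz);e=P[:2]-p[:2];e=np.array([e@o[:2,0],e@o[:2,2]])*1e3
                if max(abs(e))<120:print(n,q,round(x['conf'],2),np.round([w,v]),l,np.round(e,1))
a=cv2.imread(f'pics/wrist_{k}.png')[110:300,130:440];b=cv2.imread(f'pics/side_{k}.png')[110:230,240:360];c=cv2.imread(f'pics/top_{k}.png')[150:245,320:455]
cv2.imwrite(f'pics/n{k}.png',np.vstack([cv2.resize(a,(560,330),interpolation=2),np.hstack([cv2.resize(b,(270,270),interpolation=2),cv2.resize(c,(290,270),interpolation=2)])]))
E
python3 nuts.py 1
```

```text
13.55 [ 0.57435691 -0.22860936  0.1388516 ] ft [-0.5 -3.4 -1.3]
TCP x',y' -0.0002419335576558761 -0.00830732298027574
wrist nut0 0.69 [228. 180.] sieve [-33.8 -33.3]
wrist nut0 0.69 [228. 180.] pan [-26.4 -38.7]
wrist nut0 0.66 [239. 259.] sieve [ 28.3 -27.8]
wrist nut0 0.66 [239. 259.] pan [ 44.5 -32.5]
wrist nut0 0.47 [289. 160.] sieve [-47.7   9.9]
wrist nut0 0.47 [289. 160.] pan [-42.3  10.6]
wrist knob0 0.91 [340. 249.] sieve [19.7 49.6]
wrist knob0 0.91 [340. 249.] pan [34.6 56. ]
wrist knob0 0.88 [342. 185.] sieve [-29.9  48.5]
wrist knob0 0.88 [342. 185.] pan [-22.   54.6]
side nut0 0.6 [315. 158.] sieve [-34.3 -17.8]
side nut0 0.6 [315. 158.] pan [-29.  -71.6]
side nut0 0.46 [292. 151.] sieve [ 25.6 -41.4]
side nut0 0.46 [292. 151.] pan [ 33.7 -96.4]
side knob0 0.61 [293. 172.] sieve [ 9.7 52.4]
side knob0 0.61 [293. 172.] pan [17.   1.9]
side knob0 0.41 [308. 176.] sieve [-28.3  63.2]
side knob0 0.41 [308. 176.] pan [-22.8  13.2]
top nut0 0.56 [416. 210.] sieve [-29.6 -38.3]
top nut0 0.56 [416. 210.] pan [-28.1 -47.5]
top nut0 0.36 [392. 218.] sieve [-43.2  14. ]
top nut0 0.36 [392. 218.] pan [-42.2   6.4]
top knob0 0.69 [372. 209.] sieve [-22.   53.6]
top knob0 0.69 [372. 209.] pan [-20.3  47.2]
```

View pics/n1.png

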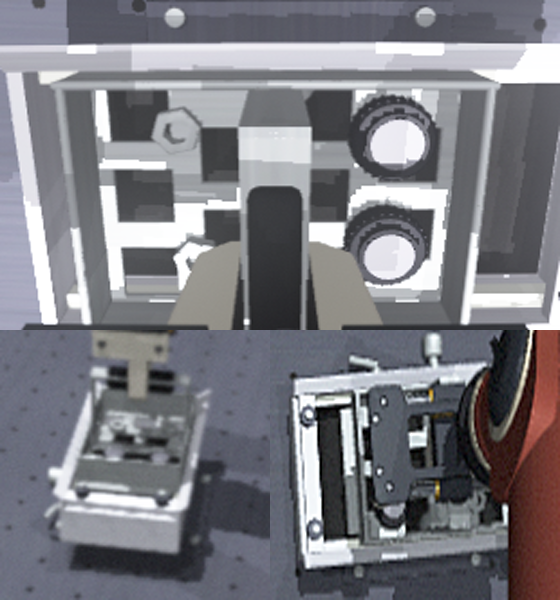

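The nuts at wrist (175,130) and (195,255) have moved only a few mm, and the knobs slid to the +y end. The other two nuts aren't visible. I shake harder, keeping clear of both end walls.

send_rows(rows=[[0,[0,0,16],0],[0,[0,0,-32],0],[0,[0,0,32],0],[0,[0,0,-32],0],[0,[0,0,32],0],[0,[0,0,-32],0],[0,[0,0,32],0],[0,[0,0,-16],0]])

```text
time_s: 14.8
tool_pos: [0.5747, -0.2149, 0.1386]
orientation: [[0.998, -0.001, -0.056], [0.056, 0.009, 0.998], [-0.0, -1.0, 0.009]]
ft_force: [-0.5, 5.8, 2.4]
opening: 0.183
```

```bash
python3 nuts.py 2 | grep -v 'knob.*pan\|top knob'
```

```text
14.8 [ 0.57466757 -0.2149432   0.13862842] ft [-0.5  5.8  2.4]
TCP x',y' 0.0007240366393167003 0.005328194190295603
wrist nut0 0.55 [196. 187.] sieve [-29.8 -69.4]
wrist nut0 0.55 [196. 187.] pan [-21.8 -78.3]
wrist nut0 0.47 [219. 242.] sieve [ 12.6 -55.7]
wrist nut0 0.47 [219. 242.] pan [ 26.7 -62.6]
wrist knob0 0.89 [267. 181.] sieve [-33.6 -18.2]
wrist knob0 0.86 [267. 248.] sieve [ 18.2 -19.5]
side knob0 0.56 [314. 164.] sieve [-34.5  -4.6]
side knob0 0.51 [294. 157.] sieve [ 16.5 -28. ]
```

send_rows(rows=[[0,[0,0,0],0],[0,[0,0,0],0]])

```text
time_s: 15.45
tool_pos: [0.5746, -0.2231, 0.1386]
orientation: [[0.999, 0.001, -0.049], [0.049, 0.002, 0.999], [0.001, -1.0, 0.002]]
ft_force: [0.4, 3.0, 4.8]
opening: 0.183
```

```bash
python3 nuts.py 3 | grep -v 'knob.*pan\|top knob'
```

```text
15.45 [ 0.57455238 -0.22312771  0.13861174] ft [0.4 3.  4.8]
TCP x',y' 0.00021630894497334544 -0.0028413648134055346
wrist nut0 0.61 [208. 185.] sieve [-30.4 -52.3]
wrist nut0 0.61 [208. 185.] pan [-22.5 -59.7]
wrist nut0 0.48 [230. 241.] sieve [ 13.  -39.3]
wrist nut0 0.48 [230. 241.] pan [ 27.  -44.8]
wrist knob0 0.47 [269. 250.] sieve [20.6 -9.4]
wrist knob0 0.24 [230. 242.] sieve [ 14.2 -38.8]
side knob0 0.58 [312. 166.] sieve [-32.3  15.5]
side knob0 0.56 [294. 163.] sieve [13.7  7. ]
top nut0 0.54 [393. 216.] sieve [-40.5   6.2]
top nut0 0.54 [393. 216.] pan [-39.4  -1.5]
```

View pics/n3.png

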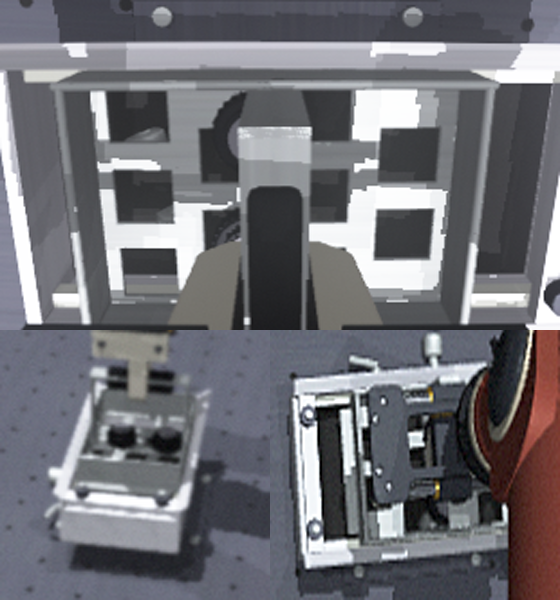

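No nuts are visible on the plate any more, and one shows in the pan through the hole at (150,133). Two could still be hidden behind the bar or hand, so I keep shaking.

send_rows(rows=[[0,[0,-0.5,16],0],[0,[0,0,-32],0],[0,[0,0,32],0],[0,[0,0,-32],0],[0,[0,0,32],0],[0,[0,0,-32],0],[0,[0,0,32],0],[0,[0,0,-32],0]])

```text
time_s: 16.7
tool_pos: [0.576, -0.2268, 0.1387]
orientation: [[0.998, -0.002, -0.061], [0.061, 0.014, 0.998], [-0.001, -1.0, 0.014]]
ft_force: [-1.2, 8.6, 3.9]
opening: 0.186
```

send_rows(rows=[[0,[0,0,32],0],[0,[0,0,-32],0],[0,[0,0,32],0],[0,[0,0,-32],0],[0,[0,0,16],0],[0,[0,0,0],0],[0,[0,0,0],0],[0,[0,0,0],0]])

```text
time_s: 17.5
tool_pos: [0.5734, -0.2248, 0.1386]
orientation: [[0.999, -0.001, -0.048], [0.048, -0.0, 0.999], [-0.001, -1.0, -0.0]]
ft_force: [-1.7, -0.8, 3.5]
opening: 0.182
```

```bash
python3 nuts.py 4 | grep -v 'knob.*pan\|top knob'
```

```text
17.5 [ 0.57338524 -0.22481842  0.13861454] ft [-1.7 -0.8  3.5]
TCP x',y' -0.0010306068151901384 -0.004474127817232033
wrist nut0 0.63 [213. 186.] sieve [-30.  -49.4]
wrist nut0 0.63 [213. 186.] pan [-22.2 -56.5]
wrist nut0 0.48 [230. 242.] sieve [ 13.7 -38.7]
wrist nut0 0.48 [230. 242.] pan [ 27.8 -44.2]
wrist knob0 0.84 [314. 244.] sieve [15.7 24.4]
side knob0 0.68 [292. 167.] sieve [14.6 29.2]
side knob0 0.46 [311. 167.] sieve [-28.1  18.6]
top nut0 0.62 [354. 201.] sieve [-1. 86.]
top nut0 0.62 [354. 201.] pan [ 1.2 80.7]
top nut0 0.52 [394. 218.] sieve [-43.3   6.2]
top nut0 0.52 [394. 218.] pan [-42.3  -1.5]
```

```bash
cat > occ.py <<'E'
from h import *
s=r.read_state();p=np.array(s['tool_pos']);o=np.array(s['orientation']);b=p[2]-.0675
ims={}
for n in['wrist','side','top']:
    im,d=r.camera(n);ims[n]=im;W=cloud(n,d);e=W[...,:2]-p[:2];X=e@o[:2,0]*1e3+1;Y=e@o[:2,2]*1e3;Z=W[...,2]
    ins=(abs(X)<49)&(abs(Y)<70)
    zz=(Z-b)*1e3
    print(n,'plate px',(ins&(abs(zz-3)<3)).sum())
    for l,m in(('nut-high on plate',ins&(zz>7.5)&(zz<14)),('knobhigh',ins&(zz>17)&(zz<25)),('in pan nut-high',(abs(X)<50)&(abs(Y)<120)&(zz>-26)&(zz<-17))):
        c,L,st,ce=cv2.connectedComponentsWithStats(m.astype(np.uint8))
        for i in range(1,c):
            if st[i,4]>12:k=L==i;print(n,l,st[i,4],'px',np.round(ce[i]),'XY',np.round([np.median(X[k]),np.median(Y[k])],1),'ext',np.round([np.ptp(X[k]),np.ptp(Y[k])]))
a=ims['wrist'][110:300,130:440];q=ims['side'][110:230,240:360];c=ims['top'][150:245,320:455]
import sys
cv2.imwrite(f'pics/o{sys.argv[1]}.png',np.vstack([cv2.resize(a,(560,330),interpolation=2),np.hstack([cv2.resize(q,(270,270),interpolation=2),cv2.resize(c,(290,270),interpolation=2)])]))
E
python3 occ.py 1
```

```text
wrist plate px 8523
wrist nut-high on plate 105 px [314. 228.] XY [-0.2 23.1] ext [ 6. 22.]
wrist nut-high on plate 13 px [335. 235.] XY [ 4.9 38.2] ext [4. 3.]
wrist knobhigh 532 px [320. 246.] XY [ 9.8 27. ] ext [21. 24.]
wrist in pan nut-high 439 px [163. 215.] XY [  1.2 -97.5] ext [94.  2.]
wrist in pan nut-high 38 px [219. 188.] XY [-22.  -49.4] ext [4. 6.]
wrist in pan nut-high 24 px [222. 234.] XY [ 17.7 -49.1] ext [3. 5.]
wrist in pan nut-high 13 px [262. 245.] XY [ 27.4 -16.5] ext [4. 1.]
side plate px 324
side nut-high on plate 24 px [312. 163.] XY [-30.7  13. ] ext [30. 25.]
side knobhigh 57 px [312. 157.] XY [-28.1   4.4] ext [25. 31.]
side knobhigh 55 px [294. 161.] XY [13.3 28.3] ext [23. 30.]
side in pan nut-high 15 px [290. 149.] XY [ 41.5 -97.3] ext [18.  8.]
side in pan nut-high 20 px [305. 150.] XY [  1.7 -95.4] ext [23.  8.]
side in pan nut-high 14 px [318. 152.] XY [-32.  -96.7] ext [16. 10.]
top plate px 336
top knobhigh 71 px [388. 189.] XY [16.8 17.9] ext [29. 15.]
top knobhigh 51 px [397. 212.] XY [-30.7   3.5] ext [17. 22.]
```

View pics/o1.png

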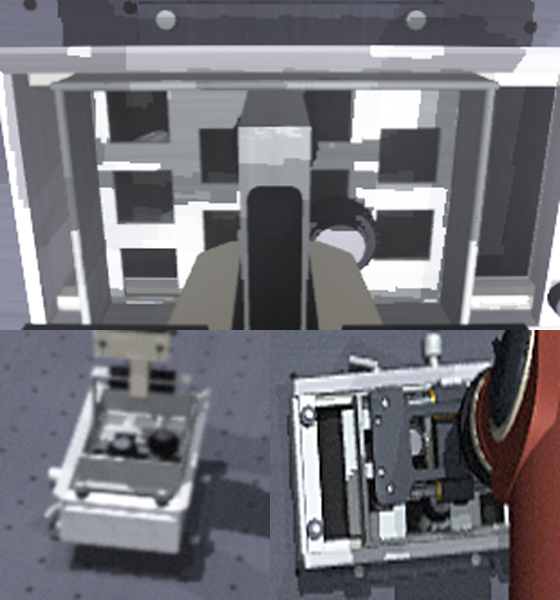

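Two nuts are confirmed in the pan and none are visible on the plate; the knobs are still in the sieve. I do another round of shaking, then look again.

send_rows(rows=[[0,[0,0,18],0],[0,[0,0,-36],0],[0,[0,0,36],0],[0,[0,0,-36],0],[0,[0,0,36],0],[0,[0,0,-36],0],[0,[0,0,36],0],[0,[0,0,-36],0]])

```text
time_s: 18.9
tool_pos: [0.5768, -0.2253, 0.1386]
orientation: [[0.998, -0.002, -0.064], [0.064, 0.019, 0.998], [-0.001, -1.0, 0.019]]
ft_force: [-2.1, 9.8, 5.4]
opening: 0.183
```

send_rows(rows=[[0,[0,0,36],0],[0,[0,0,-36],0],[0,[0,0,28],0],[0,[0,0,-26],0],[0,[0,0,24],0],[0,[0,0,-24],0],[0,[0,0,24],0],[0,[0,0,-24],0]])

```text
time_s: 19.7
tool_pos: [0.5769, -0.2293, 0.1386]
orientation: [[0.998, 0.001, -0.058], [0.058, 0.012, 0.998], [0.001, -1.0, 0.012]]
ft_force: [1.1, 6.2, 3.3]
opening: 0.183
```

send_rows(rows=[[0,[0,0,30],0],[0,[0,0,-30],0],[0,[0,0,30],0],[0,[0,0,-30],0],[0,[0,0,16],0],[0,[0,0,0],0],[0,[0,0,0],0],[0,[0,0,0],0]])

```text
time_s: 20.5
tool_pos: [0.5747, -0.2236, 0.1386]
orientation: [[0.999, 0.001, -0.048], [0.048, 0.001, 0.999], [0.001, -1.0, 0.001]]
ft_force: [0.5, -0.1, 2.3]
opening: 0.18
```

```bash
python3 occ.py 2;python3 nuts.py 5 | grep -v 'knob.*pan\|top knob'
```

```text
wrist plate px 8297
wrist nut-high on plate 158 px [335. 231.] XY [ 0.8 37.2] ext [19. 31.]
wrist knobhigh 54 px [261. 189.] XY [-30.7 -13.5] ext [14.  3.]
wrist knobhigh 901 px [341. 251.] XY [13.8 42.1] ext [26. 25.]
wrist in pan nut-high 458 px [161. 212.] XY [ -0.4 -98.6] ext [96.  2.]
wrist in pan nut-high 46 px [218. 186.] XY [-23.1 -50.3] ext [5. 7.]
wrist in pan nut-high 31 px [221. 232.] XY [ 16.1 -50.3] ext [4. 7.]
wrist in pan nut-high 29 px [260. 243.] XY [ 25.9 -17.8] ext [5. 3.]
side plate px 344
side nut-high on plate 35 px [313. 162.] XY [-32.3  10.4] ext [30. 18.]
side knobhigh 59 px [313. 157.] XY [-31.8   2.3] ext [27. 30.]
side knobhigh 44 px [292. 164.] XY [14.6 42.6] ext [23. 25.]
side in pan nut-high 17 px [291. 149.] XY [ 37.4 -98.5] ext [19.  9.]
side in pan nut-high 18 px [305. 150.] XY [  0.6 -98.7] ext [23.  8.]
side in pan nut-high 13 px [316. 152.] XY [-28.2 -97.4] ext [16.  9.]
top plate px 351
top knobhigh 64 px [398. 213.] XY [-35.1   2.7] ext [23. 19.]
20.65 [ 0.57467142 -0.22360816  0.13858415] ft [1.1 0.2 1.6]
TCP x',y' 0.00031215419621347123 -0.003326971326974978
wrist nut0 0.59 [206. 182.] sieve [-32.8 -53.6]
wrist nut0 0.59 [206. 182.] pan [-25.3 -61.2]
wrist nut0 0.59 [285. 274.] sieve [41.3  2.7]
wrist nut0 0.59 [285. 274.] pan [59.4  3.1]
wrist nut0 0.4 [266. 253.] sieve [ 23.1 -12.3]
wrist nut0 0.4 [266. 253.] pan [ 38.6 -14.1]
wrist nut0 0.38 [229. 243.] sieve [ 14.7 -39.8]
wrist nut0 0.38 [229. 243.] pan [ 28.9 -45.5]
wrist knob0 0.71 [340. 246.] sieve [16.9 44.2]
side knob0 0.59 [314. 163.] sieve [-35.2  -0.1]
side knob0 0.58 [293. 174.] sieve [ 8.5 54.7]
top nut0 0.44 [393. 220.] sieve [-46.7   8. ]
top nut0 0.44 [393. 220.] pan [-45.7   0.4]
```

Three nut-height objects are now seen in the pan. I slide home gently, feel for the bar, release and look from above.

send_rows(rows=[[0,[0,0,3],0],[0,[0,0,6],0],[0,[0,0,7],0],[0,[0,0,6],0],[0,[0,0,3],0],[0,[0,0,2],0],[0,[0,0,1],0],[0,[0,0,0],0]])

```text
time_s: 21.9
tool_pos: [0.5721, -0.1965, 0.1386]
orientation: [[0.999, -0.001, -0.048], [0.048, 0.0, 0.999], [-0.001, -1.0, 0.0]]
ft_force: [-1.6, -2.0, 0.8]
opening: 0.184
```

send_rows(rows=[[0,[0,0,1],0],[0,[0,0,1],0],[0,[0,0,1],0],[0,[0,0,1],0],[0,[0,0,0],0]])

```text
time_s: 22.4
tool_pos: [0.5723, -0.1923, 0.1386]
orientation: [[0.999, -0.0, -0.048], [0.048, 0.0, 0.999], [-0.0, -1.0, 0.0]]
ft_force: [-0.4, -0.7, 0.6]
opening: 0.18
```

send_rows(rows=[[0,[0,0,1],0],[0,[0,0,1],0],[0,[0,0,0],0]])

```text
time_s: 22.7
tool_pos: [0.5723, -0.1903, 0.1386]
orientation: [[0.999, -0.0, -0.048], [0.048, 0.0, 0.999], [-0.0, -1.0, 0.0]]
ft_force: [-0.2, -2.5, 0.2]
opening: 0.184
```

send_rows(rows=[[0,[0,0,1],0],[0,[0,0,0],0]])

```text
time_s: 22.9
tool_pos: [0.5722, -0.1894, 0.1386]
orientation: [[0.999, -0.0, -0.048], [0.048, 0.0, 0.999], [-0.0, -1.0, 0.0]]
ft_force: [0.9, -1.4, -0.6]
opening: 0.185
```

send_rows(rows=[[0,[0,0,1],0],[0,[0,0,0.5],0],[0,[0,0,0],0]])

```text
time_s: 23.2
tool_pos: [0.5721, -0.188, 0.1386]
orientation: [[0.999, -0.0, -0.048], [0.048, 0.0, 0.999], [-0.0, -1.0, 0.0]]
ft_force: [0.6, -1.2, -1.5]
opening: 0.184
```

send_rows(rows=[[0,[0,0,0.5],0],[0,[0,0,0.5],0],[0,[0,0,0],0]])

```text
time_s: 23.5
tool_pos: [0.572, -0.1876, 0.1387]
orientation: [[0.999, 0.0, -0.048], [0.048, -0.001, 0.999], [-0.0, -1.0, -0.001]]
ft_force: [-0.2, -2.8, 0.3]
opening: 0.184
```

send_rows(rows=[[0,[0,0,0.5],0],[0,[0,0,0.5],0],[0,[0,0,0],0]])

```text
time_s: 23.8
tool_pos: [0.5724, -0.187, 0.139]
orientation: [[0.999, 0.001, -0.048], [0.048, -0.001, 0.999], [0.001, -1.0, -0.001]]
ft_force: [1.1, -3.9, 0.7]
opening: 0.184
```

send_rows(rows=[[0,[0,0,0.7],0],[0,[0,0,0.7],0],[0,[0,0,0],0]])

```text
time_s: 24.1
tool_pos: [0.5727, -0.1863, 0.1393]
orientation: [[0.999, 0.002, -0.047], [0.047, -0.002, 0.999], [0.002, -1.0, -0.003]]
ft_force: [1.7, -4.4, 1.7]
opening: 0.186
```

Bar contact felt: force builds and motion stalls. I relax the push and open.

send_rows(rows=[[0,[0,0,-0.7],0],[0,[0,0,-0.7],0],[30,[0,0,0],0],[45,[0,0,0],0],[60,[0,0,0],0],[80,[0,0,0],0],[93,[0,0,0],0],[93,[0,0,0],0]])

```text
time_s: 24.9
tool_pos: [0.5719, -0.1858, 0.1386]
orientation: [[0.999, -0.0, -0.048], [0.048, 0.0, 0.999], [-0.0, -1.0, 0.0]]
ft_force: [0.5, 0.9, 0.1]
opening: 0.65
```

send_rows(rows=[[93,[0,0,0],0],[93,[0,0,0],0],[93,[0,-10,0],0],[93,[0,-20,0],0],[93,[0,-30,0],0],[93,[0,-30,0],0],[93,[0,-30,0],0],[93,[0,-20,0],0]])

```text
time_s: 25.7
tool_pos: [0.5728, -0.1864, 0.2821]
orientation: [[0.999, 0.004, -0.048], [0.048, -0.001, 0.999], [0.004, -1.0, -0.001]]
ft_force: [0.0, 0.1, -0.0]
opening: 1.002
```

send_rows(rows=[[93,[-20,0,0],0],[93,[-30,0,10],0],[93,[-35,0,20],0],[93,[-35,0,40],0],[93,[-25,0,45],0],[93,[-10,0,40],0],[93,[0,0,20],0],[93,[0,0,0],0]])

```text
time_s: 26.5
tool_pos: [0.4116, -0.0192, 0.2798]
orientation: [[0.999, 0.002, -0.054], [0.054, 0.001, 0.999], [0.002, -1.0, 0.001]]
ft_force: [0.7, -0.2, 0.1]
opening: 1.0
```

```bash
cat > fin.py <<'E'
from h import *
import sys
k=sys.argv[1]
s=r.read_state();print(s['time_s'],s['tool_pos'],s['ft_force'])
a=np.radians(2.75);ux=np.array([np.cos(a),np.sin(a)]);uy=np.array([-np.sin(a),np.cos(a)]);c0=np.array([.5745,-.2203])
t=[]
for n in['top','side','wrist']:
    im,d=r.camera(n);W=cloud(n,d);Z=W[...,2];X=(W[...,:2]-c0)@ux*1e3;Y=(W[...,:2]-c0)@uy*1e3-30
    z=(Z-.0712)*1e3
    near=(abs(X)<80)&(abs(Y)<90)
    m=near&(z>28)&(z<37)
    if m.sum()>50:print(n,'rim',cv2.minAreaRect(np.c_[X[m],Y[m]].astype(np.float32)),np.median(z[m]))
    m=near&(z>85)&(z<105)
    if m.sum()>20:print(n,'grip',m.sum(),X[m].mean(),Y[m].mean(),np.median(z[m]))
    for l,lo,hi in(('plate',7,14),('knob',17,25),('pan',-26,-17)):
        m=(abs(X)<48)&(Y>-134)&(Y<85)&(z>lo)&(z<hi)
        cc,L,st,ce=cv2.connectedComponentsWithStats(m.astype(np.uint8))
        for i in range(1,cc):
            if st[i,4]>7:q=L==i;print(n,l,st[i,4],'px',np.round(ce[i]),'XY',np.round([np.median(X[q]),np.median(Y[q])],1),'ext',np.round([np.ptp(X[q]),np.ptp(Y[q])]))
    for x in r.pinpoint(n,'nut0'):
        v,w=x['pixel'];P=onz(n,[w,v],.05)[:2]-c0
        if abs(P@ux)<.08 and abs(P@uy)<.15:print(n,'nut',round(x['conf'],2),np.round([w,v]),'z',Z[int(v),int(w)])
    y0,y1,x0,x1={'top':(150,245,320,455),'side':(110,230,240,360),'wrist':(0,420,0,560)}[n]
    t.append(cv2.resize(im[y0:y1,x0:x1],{'top':(480,338),'side':(320,338),'wrist':(348,261)}[n],interpolation=2))
b=np.zeros((261,800,3),np.uint8);b[:,:348]=t[2]
cv2.imwrite(f'pics/f{k}.png',np.vstack([np.hstack(t[:2]),b]))
E
python3 fin.py 1
```

```text
26.5 [ 0.41155069 -0.01919755  0.27980606] [ 0.72061601 -0.17995031  0.11467158]
top rim ((0.953094482421875, 6.5093536376953125), (170.78640747070312, 121.0455093383789), 84.8714599609375) 32.87976604586168
top grip 538 -0.3276865617650303 2.7762002445026908 92.95635648689148
top plate 11 px [440. 173.] XY [  41.1 -132.1] ext [14.  3.]
top plate 30 px [412. 184.] XY [ 21.6 -70.2] ext [50.  2.]
top plate 8 px [441. 182.] XY [  21.1 -132.6] ext [13.  3.]
top plate 17 px [443. 203.] XY [ -21.1 -132.4] ext [25.  3.]
top plate 18 px [341. 202.] XY [-3.9 82. ] ext [16.  9.]
top plate 15 px [415. 211.] XY [-33.1 -70.1] ext [29.  2.]
top plate 19 px [342. 211.] XY [-23.9  80.1] ext [18.  8.]
top plate 8 px [374. 210.] XY [-24.   13.6] ext [6. 6.]
top knob 21 px [414. 182.] XY [ 25.5 -70.4] ext [34.  2.]
top knob 15 px [341. 183.] XY [33.7 78.1] ext [14.  9.]
top knob 127 px [358. 191.] XY [14.1 45.9] ext [29. 27.]
top knob 9 px [343. 196.] XY [ 7.  76.5] ext [14.  2.]
top knob 32 px [415. 203.] XY [-16.3 -70. ] ext [47.  3.]
top knob 8 px [344. 208.] XY [-15.9  76.3] ext [12.  1.]
top knob 
[... 1087 characters left out ...]
499 5.011162366141192 88.66562963849674
wrist plate 121 px [ 44. 281.] XY [ -27.  -131.8] ext [40.  4.]
wrist plate 91 px [ 91. 284.] XY [-23.6 -69.3] ext [36.  3.]
wrist plate 18 px [207. 285.] XY [-25.   80.9] ext [8. 6.]
wrist plate 154 px [209. 308.] XY [ 6.5 81. ] ext [53.  8.]
wrist plate 40 px [192. 306.] XY [ 5.1 59.3] ext [18.  8.]
wrist knob 137 px [205. 295.] XY [-21.   78.1] ext [82.  8.]
wrist knob 88 px [ 86. 284.] XY [-30.6 -68.6] ext [35.  2.]
wrist knob 84 px [141. 282.] XY [-33.9   1.2] ext [20. 18.]
wrist knob 113 px [185. 316.] XY [14.5 51.5] ext [22. 16.]
wrist knob 13 px [211. 328.] XY [32.5 83.3] ext [3. 5.]
wrist pan 146 px [ 61. 277.] XY [ -14.8 -131.6] ext [55.  4.]
```

View pics/f1.png

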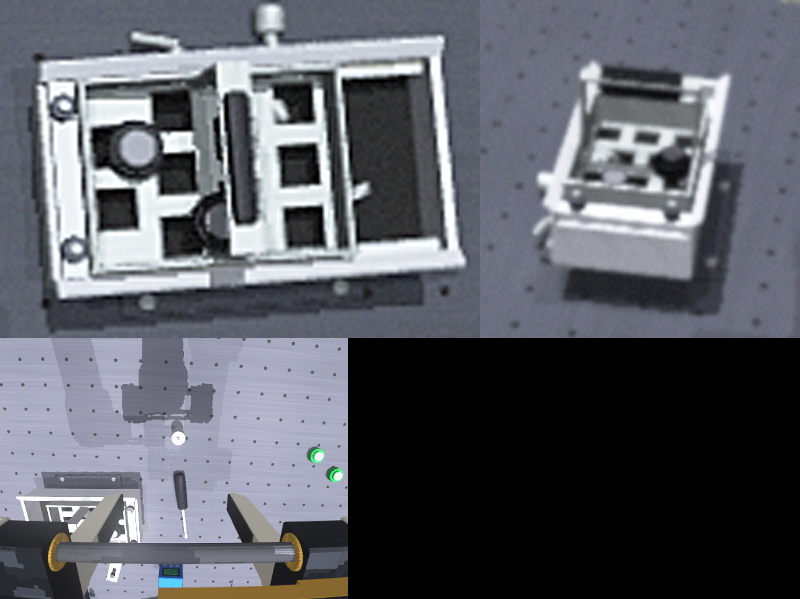

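The sieve looks home, the plate shows no nuts, and two nuts show in the pan at top-crop (280,110) and (360,188). To account for all four, I look with the wrist camera from two sides of the bar.

send_rows(rows=[[93,[25,0,-20],0],[93,[40,0,-30],0],[93,[40,0,-30],0],[93,[30,0,-25],0],[93,[20,0,-13],0],[93,[0,0,0],0],[93,[0,0,0],0],[93,[0,0,0],0]])

```text
time_s: 27.6
tool_pos: [0.5713, -0.1322, 0.2786]
orientation: [[0.999, -0.001, -0.048], [0.048, 0.001, 0.999], [-0.001, -1.0, 0.001]]
ft_force: [0.1, 0.7, 0.4]
opening: 1.002
```

```bash
cat > fin2.py <<'E'
from h import *
import sys
k=sys.argv[1];s=r.read_state();print(s['time_s'],s['tool_pos'])
a=np.radians(2.75);ux=np.array([np.cos(a),np.sin(a)]);uy=np.array([-np.sin(a),np.cos(a)]);c0=np.array([.5742,-.2175])
im,d=r.camera('wrist');cv2.imwrite(f'pics/v{k}.png',im);W=cloud('wrist',d);Z=W[...,2];X=(W[...,:2]-c0)@ux*1e3;Y=(W[...,:2]-c0)@uy*1e3;z=(Z-.0712)*1e3
m=(abs(X)<75)&(abs(Y-30)<80)&(z>29)&(z<36);print('rim',cv2.minAreaRect(np.c_[X[m],Y[m]].astype(np.float32)))
m=(abs(X)<35)&(Y>80)&(Y<140)&(z>10)&(z<19);print('bar Y',np.percentile(Y[m],[2,5,95,98]),m.sum())
m=(abs(X)<35)&(Y>90)&(Y<120)&(z>26)&(z<36);print('endwall Y',np.percentile(Y[m],[2,50,98]) if m.sum() else 0)
m=(abs(X)<35)&(Y>-120)&(Y<-90)&(z>10)&(z<19);print('-y wall Y',np.percentile(Y[m],[2,98]) if m.sum() else 0)
for l,lo,hi in(('plate',7,14),('knob',17,25),('pan',-27,-16)):
    m=(abs(X)<48)&(Y>-102)&(Y<101)&(z>lo)&(z<hi)
    if l=='pan':m&=1>0
    cc,L,st,ce=cv2.connectedComponentsWithStats(m.astype(np.uint8))
    for i in range(1,cc):
        if st[i,4]>9:q=L==i;print(l,st[i,4],'px',np.round(ce[i]),'XY',np.round([np.median(X[q]),np.median(Y[q])],1),'ext',np.round([np.ptp(X[q]),np.ptp(Y[q])]))
for x in r.pinpoint('wrist','nut0'):
    v,w=x['pixel'];print('nut',round(x['conf'],2),np.round([w,v]),'XYz',X[int(v),int(w)],Y[int(v),int(w)],z[int(v),int(w)])
E
python3 fin2.py 1
```

```text
27.6 [ 0.57134046 -0.13223585  0.27859472]
rim ((-1.7578239440917969, 30.737747192382812), (152.44912719726562, 108.0320816040039), 89.8709716796875)
bar Y [ 81.33934468  83.55078197 119.40020823 119.80814844] 871
endwall Y [101.7969365  103.46957633 105.3649266 ]
-y wall Y [-110.74700085 -103.75974627]
plate 169 px [169. 181.] XY [ -2.2 -41.8] ext [95.  2.]
plate 29 px [272. 182.] XY [-2.2 74.7] ext [ 7. 22.]
plate 11 px [237. 222.] XY [46.6 33.5] ext [ 1. 11.]
knob 218 px [166. 185.] XY [  1.1 -41.8] ext [96.  3.]
knob 175 px [233. 156.] XY [-31.5  33.6] ext [26. 13.]
knob 380 px [270. 196.] XY [12.6 72.6] ext [28. 25.]
knob 19 px [236. 225.] XY [46.3 33.1] ext [ 4. 10.]
nut 0.5 [159. 156.] XYz -34.99059691439807 -41.09757832517674 33.9113338622782
nut 0.41 [197. 205.] XYz 33.88642014676914 -20.009264270100015 -15.231685554557533
```

send_rows(rows=[[93,[0,0,-25],0],[93,[0,0,-35],0],[93,[0,0,-40],0],[93,[0,0,-35],0],[93,[0,0,-15],0],[93,[0,0,0],0],[93,[0,0,0],0],[93,[0,0,0],0]])

```text
time_s: 28.5
tool_pos: [0.5802, -0.2793, 0.279]
orientation: [[0.999, 0.001, -0.052], [0.052, 0.002, 0.999], [0.001, -1.0, 0.002]]
ft_force: [-0.7, 1.0, -0.0]
opening: 0.998
```

```bash
python3 fin2.py 2
python3 - <<'E'
import cv2,numpy as np
a=cv2.imread('pics/v1.png');b=cv2.imread('pics/v2.png')
cv2.imwrite('pics/v12.png',np.vstack([cv2.resize(x[100:310],(800,300),interpolation=2) for x in(a,b)]))
E
```

```text
28.5 [ 0.58020382 -0.27932385  0.27896238]
rim ((-1.6404571533203125, 29.404155731201172), (153.1244354248047, 109.44837951660156), 89.7579574584961)
bar Y [ 81.84330231  83.85595425 119.1277695  119.6564046 ] 569
endwall Y [100.85958813 102.13822691 104.65976796]
-y wall Y [-111.33494151 -105.41309806]
plate 16 px [356. 142.] XY [-43.8  17.8] ext [5. 8.]
plate 11 px [350. 148.] XY [-36.8  11.7] ext [5. 3.]
plate 10 px [297. 160.] XY [-24.2 -45.4] ext [9. 0.]
plate 15 px [296. 211.] XY [ 34.6 -45.6] ext [15.  0.]
plate 14 px [359. 221.] XY [46.5 26.9] ext [ 1. 14.]
knob 403 px [365. 154.] XY [-31.9  26.6] ext [23. 24.]
knob 15 px [297. 186.] XY [  3.1 -45.5] ext [14.  0.]
knob 339 px [403. 194.] XY [11.9 72.8] ext [25. 24.]
knob 41 px [362. 223.] XY [45.9 29.8] ext [ 4. 18.]
pan 16 px [325. 144.] XY [-37.8 -10.8] ext [7. 3.]
pan 61 px [281. 158.] XY [-21.  -63.1] ext [12. 19.]
pan 35 px [285. 190.] XY [ 17.6 -58.1] ext [8. 8.]
pan 10 px [294. 187.] XY [ 14.6 -47. ] ext [2. 4.]
pan 16 px [317. 206.] XY [ 38.5 -17.9] ext [9. 8.]
nut 0.52 [292. 194.] XYz 20.621080921246975 -50.84929711270354 -15.048510060742329
nut 0.44 [280. 155.] XYz -23.96026277758077 -65.53041488158036 -32.76964462769183
nut 0.39 [313. 203.] XYz 37.84295615187255 -23.504282526202427 -30.62873851157423
```

View pics/v12.png

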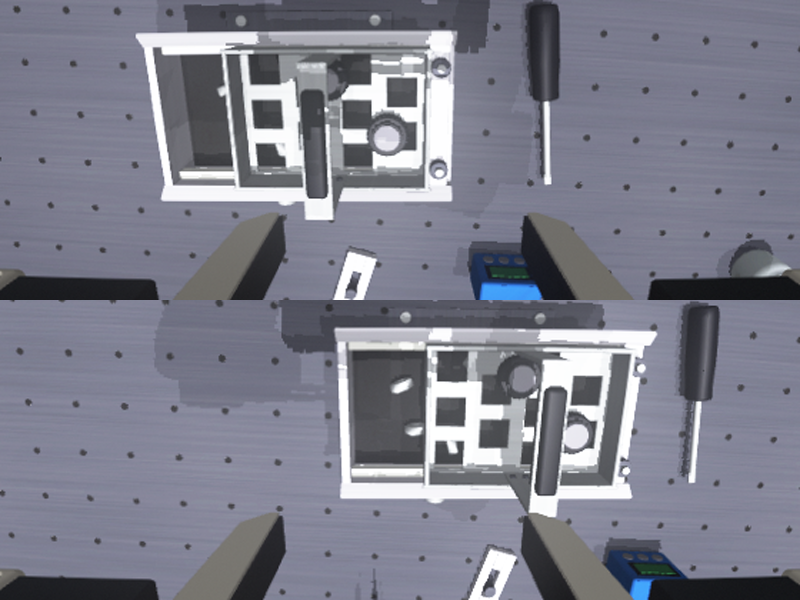

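Lower view shows three nuts in the pan at (400,385), (412,428) and (450,447), and the visible plate is clear with both knobs in it. For the fourth nut, I map which plate cells are positively seen clear.

```bash
cat > cov.py <<'E'
from h import *
import sys
a=np.radians(2.75);ux=np.array([np.cos(a),np.sin(a)]);uy=np.array([-np.sin(a),np.cos(a)])
C={'wrist':[.5732,-.2175],'top':[.5747,-.2175],'side':[.5715,-.2135]}
cells={}
for n in sys.argv[1:]:
    im,d=r.camera(n);W=cloud(n,d);c0=np.array(C[n]);z=(W[...,2]-.0712)*1e3
    X=(W[...,:2]-c0)@ux*1e3;Y=(W[...,:2]-c0)@uy*1e3-30
    for x,y,h in zip(X.ravel(),Y.ravel(),z.ravel()):
        if abs(x)<51 and abs(y)<72 and h<60: cells.setdefault((int(x//6),int(y//6)),[]).append(h)
import pickle,os
old=pickle.load(open('cov.pkl','rb')) if os.path.exists('cov.pkl') else {}
for k,v in cells.items(): old.setdefault(k,[]).extend(v)
pickle.dump(old,open('cov.pkl','wb'))
print('rows x from -51 up; cols y from -72 up. .=clear plate/pan, n=nut-high, K=knob/wall, ?=unseen')
for i in range(-9,9):
    s=''
    for j in range(-12,12):
        v=np.array(old.get((i,j),[]))
        if len(v)==0:s+='?';continue
        f=np.mean(v<6.5);s+='.' if f>.35 else ('n' if np.mean((v>6.5)&(v<14))>.4 else 'K')
    print(s)
E
rm -f cov.pkl; python3 cov.py wrist top side
```

```text
rows x from -51 up; cols y from -72 up. .=clear plate/pan, n=nut-high, K=knob/wall, ?=unseen
........??KKKK.........K
...........K............
.........KKKKK..........
.........KKKKK..........
.........KKKKK..?.......
..........KKKK..........
...........KK...........
................?.......
........................
.................KKKK..K
.......??.......KKKKKK.K
................KKKKK...
.................KKKK...
................?KKK....
........................
........................
...........K....?.......
K.....KKKKK......KKKKKKK
```

send_rows(rows=[[93,[0,0,25],0],[93,[0,0,35],0],[93,[0,0,40],0],[93,[0,0,40],0],[93,[0,0,25],0],[93,[0,0,0],0],[93,[0,0,0],0],[93,[0,0,0],0]])

```text
time_s: 29.55
tool_pos: [0.5714, -0.1199, 0.2786]
orientation: [[0.999, -0.0, -0.045], [0.045, -0.002, 0.999], [-0.0, -1.0, -0.002]]
ft_force: [0.1, 0.2, 0.4]
opening: 1.001
```

```bash
python3 cov.py wrist; python3 -c "
from h import *
a=np.radians(2.75);ux=np.array([np.cos(a),np.sin(a)]);uy=np.array([-np.sin(a),np.cos(a)])
im,d=r.camera('wrist');W=cloud('wrist',d);z=(W[...,2]-.0712)*1e3;e=W[...,:2]-np.array([.5732,-.2175]);X=e@ux*1e3;Y=e@uy*1e3
m=(abs(X)<49)&(Y>-100)&(Y<100)&(z>-28)&(z<-14)
c,L,st,ce=cv2.connectedComponentsWithStats(m.astype(np.uint8))
for i in range(1,c):
  if st[i,4]>4:q=L==i;print(st[i,4],ce[i].round(),np.median(X[q]).round(),np.median(Y[q]).round(),np.median(z[q]).round())
"
```

```text
rows x from -51 up; cols y from -72 up. .=clear plate/pan, n=nut-high, K=knob/wall, ?=unseen
........??KKKK..........
...........K............
.........KKKKK..........
.........KKKKK..........
.........KKKKK..........
..........KKKK..........
...........K............
........................
........................
.................KKKK...
.......??........KKKKK..
................KKKKK...
.................KKKK...
.................KKKK...
........................
........................
...........K............
K....KKKKKK.....KKKKKKKK
26 [144. 164.] -16.0 -66.0 -15.0
46 [187. 204.] 33.0 -19.0 -15.0
```

Plate is positively clear everywhere except the knobs and walls. One last check for a nut wedged in a hole, then I hand in.

```bash
python3 -c "
from h import *
a=np.radians(2.75);ux=np.array([np.cos(a),np.sin(a)]);uy=np.array([-np.sin(a),np.cos(a)])
for n in['wrist','top']:
  im,d=r.camera(n);W=cloud(n,d);z=(W[...,2]-.0712)*1e3;e=W[...,:2]-np.array([.5735,-.2175]);X=e@ux*1e3;Y=e@uy*1e3
  for lo,hi in((-12,-3),(-28,-12)):
    m=(abs(X)<49)&(Y>-100)&(Y<98)&(z>lo)&(z<hi)
    c,L,st,ce=cv2.connectedComponentsWithStats(m.astype(np.uint8))
    for i in range(1,c):
      if st[i,4]>9:q=L==i;print(n,lo,st[i,4],ce[i].round(),np.median(X[q]).round(),np.median(Y[q]).round(),np.median(z[q]).round(),np.ptp(X[q]).round(),np.ptp(Y[q]).round())
  print(n,[ (round(x['conf'],2),np.round(x['pixel'])) for x in r.pinpoint(n,'nut0')])
"
```

```text
wrist -12 67 [136. 218.] 48.0 -82.0 -7.0 1.0 38.0
wrist -12 39 [181. 217.] 48.0 -26.0 -8.0 1.0 25.0
wrist -12 40 [240. 218.] 48.0 47.0 -7.0 1.0 24.0
wrist -28 24 [144. 163.] -17.0 -66.0 -15.0 9.0 7.0
wrist -28 45 [187. 204.] 33.0 -19.0 -15.0 14.0 7.0
wrist [(0.41, array([156., 148.])), (0.36, array([207., 186.]))]
top [(0.17, array([195., 353.]))]
```

```bash
python3 -c "
from h import *
print(r.sign_off(), r.read_state()['time_s'])"
```

```text
the job is handed in; nothing more can be done
the job is handed in; nothing more can be done
```

The sieve is on the receiver's runners, pushed home against the retaining bar and released. I handed the job in about 30 s into the 67 s limit. I positively saw three of the four nuts in the pan. The fourth I only inferred.

**What I did:** I gripped the bar, carried the sieve level and set it down by feel. The runners came out about 71 mm above the bench. I shook it in five bursts and slid it on until the bar stopped it, at about 4.5 N at the wrist, then let go and moved the arm clear.

**Last checks:**
- **Sieve position:** level and square in the guideway, with its middle measured at y about 29.4 to 30.7 mm against 30 mm for fully home. The retaining bar's inner edge was not measured directly, so "home" rests on these readings and on the stop I felt.
- **Knobs:** both are in the sieve.
- **Sieve plate:** a height map made from several views shows it clear everywhere except at the knobs, the walls and four unseen cells beside the strap and under the bar. No nut was stuck in a hole.
- **Fourth nut:** it must be hidden under the plate, or it is the faint spot I saw once near (-38, -11). I saw no nut outside the receiver in the pictures I viewed.
- **Forces:** the highest wrist readings I saw were about 10 N, taken at the end of moves. I did not record contact force between sieve and receiver during the shaking.
- **Disagreements:** the cameras differed by a few millimetres on the receiver's position, up to about 5 mm along y from the side camera. My first estimate of its y position was about 3 mm off. The nut detector also gave some false hits on the straps and the bar.

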